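# Feed a blank plate into the drilling jig

## Task

On the bench is a low drilling jig with a thin blue plate sticking out from under its grey cover. Press down on the plate's top and slide it, flat on the board and without lifting it, out from under the cover and under the dark drill bridge until it is home: its end flush against the end stop and its long edge flush against the side fence. Then let go, and leave the loose things lying around the jig where they are.

Things in the scene. Friction and masses are not known exactly. Their poses are not given: they have to be found in the camera images.
- jig: Drilling jig, rigid and fixed to the bench: white base board 160 (x) by 320 (y) mm, 12 mm thick; origin at the centre of the board's underside, z up. Plates are fed along its +y. Offsets below are in the jig's frame, heights are above the board's top. Between cover mouth and bridge the board is open from above and on the -x side.
- fence_face (a point): Point on the jig at (60, 0, 12) mm: foot of the inner face of the aluminium side fence, which runs along the whole +x side, 15 mm thick, 10 mm high.
- stop_face (a point): Point on the jig at (0, 135, 12) mm: foot of the inner face of the aluminium end stop, a bar across the +y end, 18 mm thick, 10 mm high.
- bridge_mid (a point): Point on the jig's board at (0, 114, 12) mm, below the middle of the dark steel drill bridge with two brass bushes: it spans the board in x, 18 mm wide (y = 105 to 123 mm), underside 10 mm, top 22 mm and bush rims 25 mm above the board; its foot on the -x side fills x = -73 to -61 mm.
- cover_mouth (a point): Point on the jig's board at (0, -47, 12) mm, in the mouth of the low grey steel cover, which reaches from there to y = -152 mm; underside 10 mm, top 14 mm and screw heads 16 mm above the board; inner wall on the -x side at x = -62 mm.
- plate_mid (a point): Centre (half-way up) of the loose blue-painted aluminium plate, 90 (x) by 170 (y, its long axis) by 3 mm, about 0.12 kg, flat on the board, top 15 mm above the bench. At the start its y axis is within 3 degrees of the jig's, 85 to 110 mm of it sticks out of the mouth, and its centre is 8 to 20 mm short of home in x. It slides easily on the board (friction 0.25): pressed with 5 to 15 N it follows a fingertip.
- home (a point): Point on the jig at (15, 50, 13.5) mm, same axes: where the plate's centre lies when the plate is home, touching both end stop and side fence. The plate's rear end is then 12 mm outside the cover's mouth.
- done_plate: Bystander: bare steel-coloured plate, 90 by 170 by 3 mm, lying on the bench; origin at the centre of its underside.
- screw_tub: Bystander: open red plastic tub, 90 by 120 by 40 mm high; origin at the centre of its underside.
- glue: Bystander: standing yellow glue bottle, 60 mm across, 170 mm tall; origin at the centre of its underside.
- screwdriver: Bystander: lying screwdriver with a green handle, about 200 mm long; its x axis runs along it to the tip.
- offcut: Bystander: pale wooden strip 30 by 190 by 12 mm; origin at the centre of its underside.
- tape_roll: Bystander: roll of grey tape lying flat, 100 mm across, 24 mm high; origin at the centre of its underside.
- tape_measure: Bystander: black tape measure with an orange disc, 70 by 35 by 55 mm high; origin at the centre of its underside.
- varnish: Bystander: standing metal can, 84 mm across, 100 mm tall; origin at the centre of its underside.
Mind the look-alikes: they are no part of the job. Leave any orange look-alike of the part that bears plate_mid alone.

How it is judged:
By the outcome, as a careful person would: the job done as asked, in the order asked, and still so for the second after the job is handed in, with the robot touching nothing.
It also fails if it takes over 38 s, if anything falls off the work surface, if the arm or the gripper's body presses on something with over 40 N, if the wrist force passes 120 N, or if a joint passes its speed limit or range.

## Robot

A 6-joint arm with a two-finger parallel gripper is mounted at the origin on the work surface. World frame = base frame: x ahead of the robot, y to its left, z up, the work surface at z = 0. Lengths are in mm, angles in rad, forces in N, time in s.
With the tool pointing down it reaches from about 275 to 750 mm from the base axis. Payload 10.2 kg.
Tool frame: the origin (TCP) lies midway between the tips of the shut fingers; the grasp point (between the pads) lies 19 mm behind it; z points along the fingers, y is the direction in which the jaws open and shut (so a half turn about z gives the same grasp; the last joint's range is limited). The gripper opens to 88 mm and grips with 3 to 60 N. Pads are 18 mm wide; open, the fingers measure 123 mm over their backs; the gripper's body (75 mm by 187 mm) begins 45 mm behind the grasp point.
Start: joints at [0.882, 0.313, 1.498, -0, 1.331, -0.223], TCP at [235.81, 469.068, 200.32] pointing down, gripper open.
Joint ranges: [-2.94, 2.94], [-0.97, 2.17], [0.19, 2.56], [-1.23, 4.37], [0.02, 3.11], [-2.88, 2.88]. Speed limits (rad/s): [2.39, 2.39, 3.01, 3.14, 3.14, 3.14].

## Interface

Orientations are given as a unit quaternion [x, y, z, w].
In Python, from cell import arm gives the robot as it stands.
- The arm moves only by the shell command python3 -m inch 'ROWS' [OPENING] [FORCE]. ROWS is JSON, a list of rows, each a list of 2 entries, a list of its own where there are three numbers: the shift along the tool's x, y, z in m, then the turn, a rotation vector about the tool's x, y, z in degrees. In form: [[[tx, ty, tz], [wx, wy, wz]], ...]. A call has 1 to 20 rows; each row is the pose to reach, as a shift and turn from the pose measured when the call began, along the tool's axes at that moment; what a row does not reach only later rows make up. A row lasts 1/12 s, in which the tool goes at most 41.7 mm and 7.16 degrees, less where a joint would pass 70% of its speed; a pose out of reach is approached as far as the arm can. A call with a gripper value outside its range is refused whole. OPENING is the opening, from 0 (shut) to 1 (fully open), set as the call begins (- or left out, the last holds). The fingers move at their own pace and stop on an object; FORCE is the grip in N (left out, the last holds). Time passes only in rows, so rows that repeat a pose let the fingers close. It gives the time, the measured TCP pose, the force and the opening at its end, in the units of the state.
- arm.sense(): the state, without advancing time (a new reading comes with each control period).
- arm.get_image(name): name is "scene" or "top" or "wrist"; returns the picture (420x560x3 uint8, red, green, blue); there is no depth.
- arm.camera_params(name): a dict with "mtx" (3x3 intrinsics, pixels), "extrinsics" (4x4, takes a point from camera to world coordinates); the wrist camera has in their place "mount" (4x4, takes a point from camera to tool coordinates, whose origin is the TCP and whose axes are the flange's). Camera axes: x right, y up, looking along -z (the intrinsics and any distortion apply to the point x, -y, -z); pixel columns grow to the right and rows downward; lengths in mm; the calibration is good to about 2 mm. A picture is of the moment at which its call begins: read the wrist's pose just before it. camera_params takes no time and is no camera call.
- arm.job_done(): hands the job in, once; it reports no verdict.
The state is a dict: "time": time; "joint_positions": joint angles; "joint_vel": joint speeds; "tau": joint torques, N m; "tool_pos": TCP position; "tool_rot": TCP orientation; "contact_force": force on the tool from outside, world axes, zero at the start; "wrist_torque": the same for the moment, N m; "opening": opening from 0.0 (shut) to 1.0 (fully open).
Only numpy, scipy, OpenCV 4.12 (cv2) and the standard library are available. Lean on these libraries where they do the work, as an engineer would, in place of code of your own. Each camera call takes 0.05 s, during which the arm holds its last target.

## Working session

There is one attempt and no reset: what is moved stays moved. The work goes in short steps, Python scripts to look and compute and a shell command to move; the robot and the scene stay as the last step left them, time stands still between calls to the robot, and variables do not carry over. Pictures are saved under pics/ and viewed, and the job is handed in when it is done.

```bash
mkdir -p pics; ls
python3 - <<'E'
from cell import arm
import cv2
print(arm.sense())
for n in ("scene","top","wrist"):
    cv2.imwrite(f"pics/{n}0.png",cv2.cvtColor(arm.get_image(n),cv2.COLOR_RGB2BGR))
    p=arm.camera_params(n)
    print(n,{k:(v.tolist() if hasattr(v,'tolist') else v) for k,v in p.items()})
E
```

```text
pics
{'time': 0.0, 'joint_positions': array([ 8.81612972e-01,  3.13455800e-01,  1.49841204e+00, -8.21796637e-06,
        1.33097747e+00, -2.23421418e-01]), 'joint_vel': array([-1.21324315e-03, -6.73107863e-04, -1.10164533e-04, -8.31457955e-06,
        8.63196837e-04,  7.69601042e-04]), 'tau': array([ 1.60581740e-04, -4.02203608e+01, -2.52268839e+01,  6.94613624e-02,
        3.52458400e-02, -8.13886209e-05]), 'tool_pos': array([235.61982338, 468.84359088, 199.76755259]), 'tool_rot': array([ 2.30780678e-01,  9.73005594e-01, -5.64005764e-04, -2.72397687e-04]), 'contact_force': array([ 0.3486952 ,  0.34232983, -0.00349944]), 'wrist_torque': array([0.00458036, 0.02275664, 0.00926684]), 'opening': 0.9987298503710544}
scene {'mtx': [[518.6878477109777, 0.0, 270.5820435731721], [0.0, 518.6878477109777, 206.72789632951182], [0.0, 0.0, 1.0]], 'extrinsics': [[0.8710274333950969, -0.2777069063802592, 0.40520375667293085, 1015.0638281424382], [0.4908982348391115, 0.5225862327761553, -0.6970814531635958, -882.3798815072923], [-0.018169570853335083, 0.8060908779173299, 0.591512775207327, 824.034909
[... 168 characters left out ...]
[[0.018564269428236867, 0.9926293107154108, -0.11975984055285051, 319.3631378836532], [-0.9998276246601221, 0.018394899895243646, -0.0025196476623306234, 3.420187585459127], [-0.00029810584386492353, 0.1197859723276992, 0.9927996937783643, 1433.472343107604], [0.0, 0.0, 0.0, 1.0]]}
wrist {'mtx': [[303.7673974446128, 0.0, 282.4601840405816], [0.0, 303.7673974446128, 211.97713745421146], [0.0, 0.0, 1.0]], 'mount': [[-0.00048339039961686607, 0.9666063508523367, 0.25626534846843607, 65.42817357753815], [0.9999991231653756, 0.00015130248672024762, 0.001315589615275064, 0.6677324222480463], [0.001232883692756695, 0.2562657597094956, -0.9666055764365906, -185.01659870511344], [0.0, 0.0, 0.0, 1.0]]}
```

View pics/top0.png

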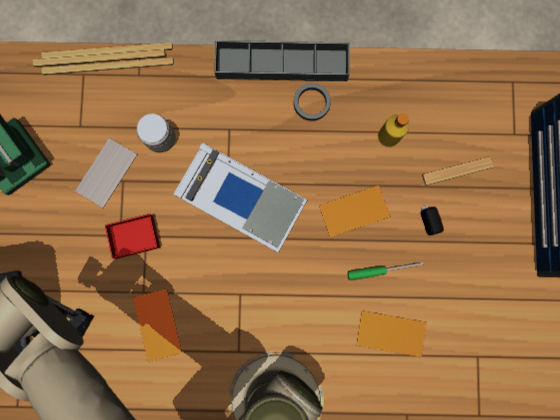

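View pics/scene0.png

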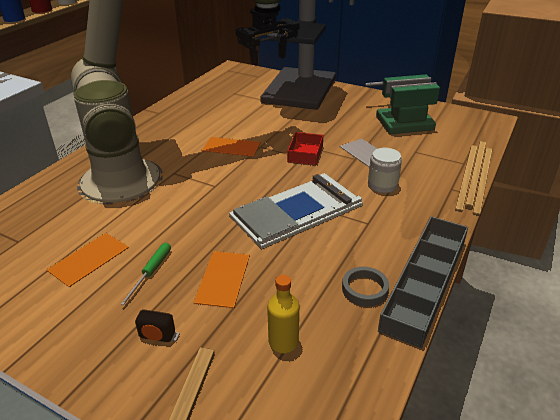

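View pics/wrist0.png

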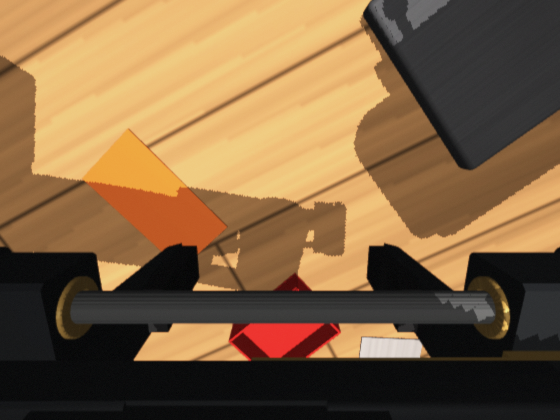

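The top view shows the jig at about (240,197), with the bridge at (200,175), the blue plate at (238,195) and the cover at (272,212). Orange look-alikes lie around it. Next I'll do a coarse localisation.

```bash
cat > h.py <<'E'
import numpy as np, cv2
from cell import arm
from scipy.spatial.transform import Rotation as R
def ray(name,px,T,K,z):
    px=np.atleast_2d(px).astype(float)
    d=np.c_[(px[:,0]-K[0,2])/K[0,0],-(px[:,1]-K[1,2])/K[1,1],-np.ones(len(px))]@T[:3,:3].T
    o=T[:3,3]; s=(z-o[2])/d[:,2]
    return (o+s[:,None]*d)[:,:2]
def cam(name,state=None):
    p=arm.camera_params(name); K=np.array(p['mtx'])
    if name!='wrist': return np.array(p['extrinsics']),K
    M=np.array(p['mount']); T=np.eye(4); T[:3,:3]=R.from_quat(state['tool_rot']).as_matrix(); T[:3,3]=state['tool_pos']
    return T@M,K
def proj(P,T,K):
    P=np.atleast_2d(P); c=(P-T[:3,3])@T[:3,:3]
    return np.c_[K[0,0]*c[:,0]/-c[:,2]+K[0,2],K[1,1]*-c[:,1]/-c[:,2]+K[1,2]]
def snap(name,fn):
    s=arm.sense(); im=cv2.cvtColor(arm.get_image(name),cv2.COLOR_RGB2BGR); cv2.imwrite('pics/'+fn,im); T,K=cam(name,s)
    np.savez('pics/'+fn[:-4]+'.npz',T=T,K=K); return im,T,K,s
def bluemask(im):
    h=cv2.cvtColor(im,cv2.COLOR_BGR2HSV)
    return cv2.inRange(h,(105,110,50),(130,255,255))
E
python3 - <<'E'
from h import *
im=cv2.imread('pics/top0.png'); T,K=cam('top')
c=im[135:260,165:315]; cv2.imwrite('pics/topcrop.png',cv2.resize(c,None,fx=5,fy=5,interpolation=cv2.INTER_CUBIC))
m=bluemask(im); m[:130]=0;m[260:]=0;m[:,:160]=0;m[:,320:]=0
cs,_=cv2.findContours(m,0,2); b=max(cs,key=cv2.contourArea); r=cv2.boxPoints(cv2.minAreaRect(b)); print(r); print(ray('top',r,T,K,15))
h=cv2.cvtColor(im,cv2.COLOR_BGR2HSV); w=cv2.inRange(h,(0,0,100),(180,60,255))|m; w[:140]=0;w[255:]=0;w[:,:170]=0;w[:,310:]=0
w=cv2.morphologyEx(w,cv2.MORPH_CLOSE,np.ones((9,9)))
cs,_=cv2.findContours(w,0,2); b=max(cs,key=cv2.contourArea); rr=cv2.minAreaRect(b); r=cv2.boxPoints(rr); print(rr,r); print(ray('top',r,T,K,16))
E
```

```text
[[213.17299 201.23784]
 [228.29298 172.07784]
 [262.67786 189.90703]
 [247.55785 219.06703]]
[[508.01121526 174.63824381]
 [587.23116098 136.85586497]
 [540.81812182  44.08455394]
 [462.2159787   82.31844382]]
((239.78024291992188, 196.85414123535156), (120.12921142578125, 60.502708435058594), 28.810794830322266) [[172.57199 194.4146 ]
 [201.72937 141.40117]
 [306.9885  199.29369]
 [277.83112 252.30711]]
[[524.1405513  282.816559  ]
 [669.34463307 210.51754625]
 [517.67980545 -73.89166215]
 [376.12164783   0.80919573]]
```

View pics/topcrop.png

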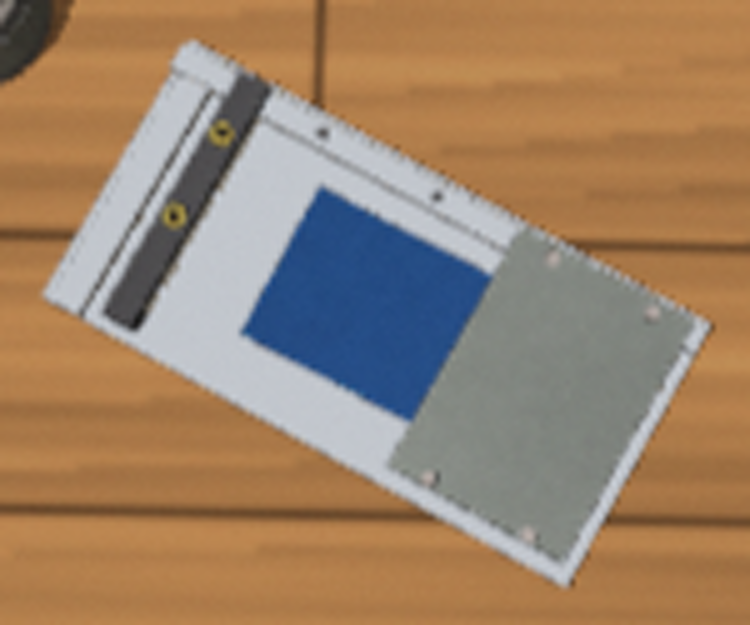

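Coarse pose: jig centre at about (522,105), with its +y at about 62° in world. The tool's y is already nearly parallel to that. I'll move to a wrist view from the fence side.

```bash
python3 -m inch '[[[-0.012,-0.005,0.002],[0,0,0]],[[-0.037,-0.015,0.005],[0,0,0]],[[-0.07,-0.028,0.01],[0,0,0]],[[-0.105,-0.042,0.015],[0,0,0]],[[-0.14,-0.056,0.02],[0,0,0]],[[-0.175,-0.07,0.025],[0,0,0]],[[-0.21,-0.084,0.03],[0,0,0]],[[-0.245,-0.098,0.034],[0,0,0]],[[-0.28,-0.112,0.039],[0,0,0]],[[-0.315,-0.126,0.044],[0,0,0]],[[-0.35,-0.14,0.049],[0,0,0]],[[-0.385,-0.154,0.054],[0,0,0]],[[-0.42,-0.168,0.059],[0,0,0]],[[-0.45,-0.18,0.063],[0,0,0]],[[-0.475,-0.19,0.067],[0,0,0]],[[-0.49,-0.196,0.07],[0,0,0]],[[-0.498,-0.199,0.07],[0,0,0]],[[-0.498,-0.199,0.07],[0,0,0]],[[-0.498,-0.199,0.07],[0,0,0]],[[-0.498,-0.199,0.07],[0,0,0]]]' 0
python3 - <<'E'
from h import *
im,T,K,s=snap('wrist','w1.png'); print(s['time'],s['tool_pos'],s['tool_rot'],s['contact_force'],s['opening'])
E
```

```text
time: 1.82
tool_pos: [590.7, 68.4, 130.3]
tool_rot: [0.23, 0.973, -0.0, -0.0]
contact_force: [0.4, 0.6, -0.0]
opening: 0.0
1.8167 [590.66883073  68.42285942 130.29808618] [ 2.30284490e-01  9.73123278e-01 -3.13119079e-04 -2.05533601e-04] [ 0.39173716  0.58920025 -0.03883711] 0.00016428409476039409
```

View pics/w1.png

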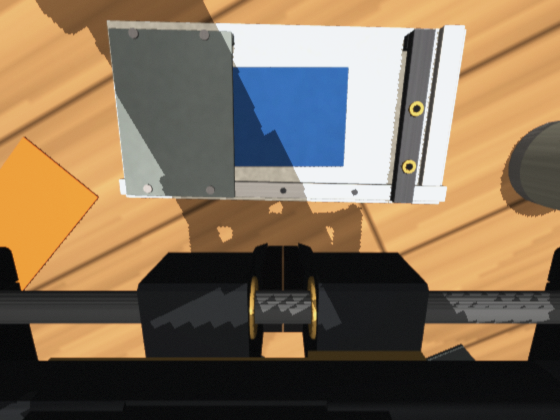

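The wrist view shows the whole jig: cover (110-235), blue plate (235-348, 67-166), bridge (395-435), stop at the right and fence at the bottom (row about 190). I'll enlarge it to pick edges.

Run:
```python
from h import *
im=cv2.imread('pics/w1.png')
cv2.imwrite('pics/w1a.png',cv2.resize(im[15:215,330:480],None,fx=4,fy=3,interpolation=cv2.INTER_CUBIC)[:600])
cv2.imwrite('pics/w1b.png',cv2.resize(im[120:215,230:470],None,fx=3.3,fy=5,interpolation=cv2.INTER_CUBIC))
```

```text
(no output)
```

View pics/w1a.png

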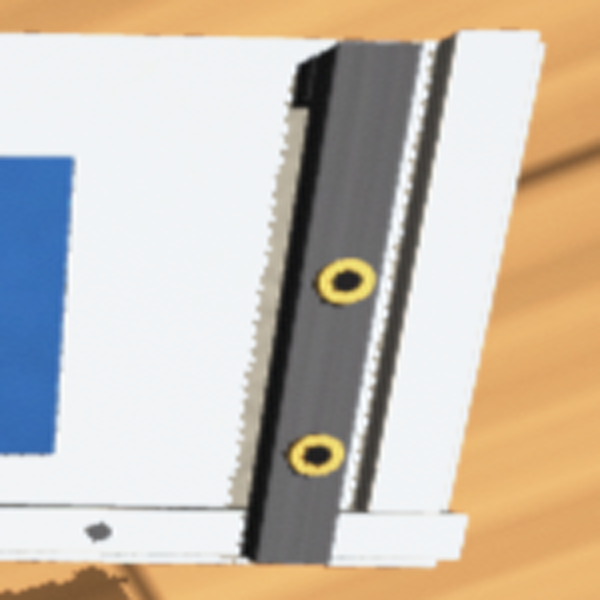

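View pics/w1b.png

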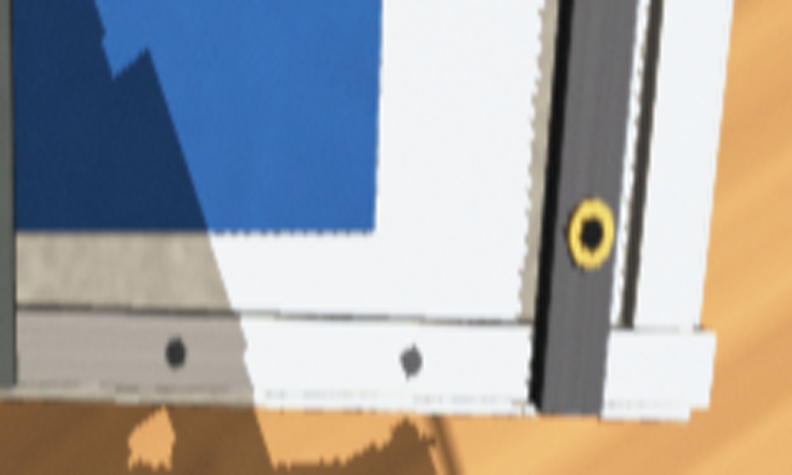

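Run:
```python
from h import *
d=np.load('pics/w1.npz');T,K=d['T'],d['K']
f=lambda p,z:ray('',p,T,K,z)
fe=f([[235.2,181.4],[390.6,184.5]],17)
sf=f([[438.75,29],[418,183.3]],12); st=f([[443.5,27],[423.2,185]],22); bu=f([[416.5,108.7],[409,166.7]],37)
ang=lambda a:np.degrees(np.arctan2(*(a[1]-a[0])[::-1]))
print('fence',fe,ang(fe)); print('stop foot',sf,ang(sf)+90,'top',st,ang(st)+90); print('bush',bu,ang(bu)+90)
th=np.radians(np.mean([ang(fe),ang(sf)+90,ang(st)+90])); y=np.array([np.cos(th),np.sin(th)]);x=np.array([y[1],-y[0]])
ox=(fe@x).mean()-60; oy=np.mean([(sf@y).mean(),(st@y).mean()])-135; O=ox*x+oy*y
print('yang',np.degrees(th),'O',O,'stops',sf@y-oy,st@y-oy,'bush y',bu@y-oy,bu@x-ox)
im=cv2.imread('pics/w1.png'); h=cv2.cvtColor(im,cv2.COLOR_BGR2HSV); m=cv2.inRange(h,(100,120,40),(125,255,255)); m[:,:236]=0;m[:50]=0;m[180:]=0;m[:,380:]=0
cs,_=cv2.findContours(m,0,1); b=max(cs,key=cv2.contourArea)[:,0]; w=f(b,15); j=np.c_[w@x-ox,w@y-oy]
print(j.min(0),j.max(0))
yf=j[:,1].max(); xl,xh=np.percentile(j[:,0],[3,97])
for nm,s,ax in(('front',(j[:,1]>yf-4)&(j[:,0]>xl+6)&(j[:,0]<xh-6),0),('L',(j[:,0]<xl+4)&(j[:,1]<yf-8)&(j[:,1]>-40),1),('R',(j[:,0]>xh-4)&(j[:,1]<yf-8)&(j[:,1]>-40),1)):
    p=np.polyfit(j[s,ax],j[s,1-ax],1); print(nm,s.sum(),'slope deg',np.degrees(np.arctan(p[0])),'at mean',j[s].mean(0))
# other checks: cover mouth top edge row
mo=f([[233.5,40],[234.5,190]],26); print('mouth',mo@y-oy)
np.savez('jig.npz',O=O,th=th)
s=arm.sense();tx=R.from_quat(s['tool_rot']).as_matrix();print(tx.round(4),'tcp jig',s['tool_pos'][:2]@x-ox,s['tool_pos'][:2]@y-oy,'tool y ang',np.degrees(np.arctan2(tx[1,1],tx[0,1])))
```

```text
fence [[553.98607019  34.7020345 ]
 [625.80062889 170.97024387]] 62.21037049710484
stop foot [[515.88569675 261.81477546]
 [638.58267337 197.27839314]] 62.25644454385022 top [[516.80678322 260.58047594]
 [638.94017405 197.96847608]] 62.85793643314954
bush [[567.45190173 210.64132001]
 [611.74969726 187.09947017]] 62.011804849252684
yang 62.441583824701524 O [523.51735944 105.33273456] stops [135.19671549 134.74874836] [134.52860326 135.52593288] bush y [113.68666651 113.31038049] [-9.77159315 40.3918576 ]
[-45.46485595 -47.65547523] [43.75205732 56.99953704]
front 85 slope deg 0.9559157748491028 at mean [-1.60622624 55.95828064]
L 98 slope deg -0.8824832551223097 at mean [-44.68837001   4.82913747]
R 91 slope deg -0.9148744341832643 at mean [42.92044976  4.42112902]
mouth [-45.6317946  -47.99343956]
[[-8.940e-01  4.481e-01 -4.000e-04]
 [ 4.481e-01  8.940e-01 -6.000e-04]
 [ 1.000e-04 -7.000e-04 -1.000e+00]] tcp jig 76.63282237031586 -1.6454036908955345 tool y ang 63.37980760598031
```

Jig fix is consistent: both stop readings give y=135 and the mouth reads −47. The bushes read y=113.5 against 114. The plate's front is at y=56, its centre x≈−0.4, and its yaw +0.9°. It needs about +79 mm in y and +15.5 mm in x. I'll go above the press point at jig (0,−20).

```bash
python3 -m inch '[[[0.01,-0.003,0.005],[0,0,0.2]],[[0.03,-0.008,0.015],[0,0,0.5]],[[0.05,-0.012,0.03],[0,0,0.9]],[[0.066,-0.015,0.05],[0,0,0.9]],[[0.075,-0.017,0.07],[0,0,0.9]],[[0.077,-0.017,0.087],[0,0,0.9]],[[0.077,-0.017,0.097],[0,0,0.9]],[[0.077,-0.017,0.1],[0,0,0.9]],[[0.077,-0.017,0.1],[0,0,0.9]],[[0.077,-0.017,0.1],[0,0,0.9]]]' 0
cat >> h.py <<'E'
def where():
    s=arm.sense(); d=np.load('jig.npz'); y=np.array([np.cos(d['th']),np.sin(d['th'])]);x=np.array([y[1],-y[0]])
    v=s['tool_pos'][:2]-d['O']; m=R.from_quat(s['tool_rot']).as_matrix(); F=s['contact_force']
    print('t',s['time'],'jig',(v@x).round(2),(v@y).round(2),'z',s['tool_pos'][2].round(2),'Fjig',(F[:2]@x).round(1),(F[:2]@y).round(1),F[2].round(1),'yaw err',(np.degrees(np.arctan2(m[1,1],m[0,1])-d['th'])).round(2))
E
python3 - <<'E'
from h import *
where(); snap('wrist','w2.png')
E
```

```text
time: 2.7
tool_pos: [514.9, 87.8, 31.2]
tool_rot: [0.238, 0.971, -0.0, 0.001]
contact_force: [-0.1, 0.2, 0.4]
opening: 0.004
t 2.7 jig 0.48 -19.58 z 31.2 Fjig -0.2 0.2 0.4 yaw err 0.05
```

View pics/w2.png

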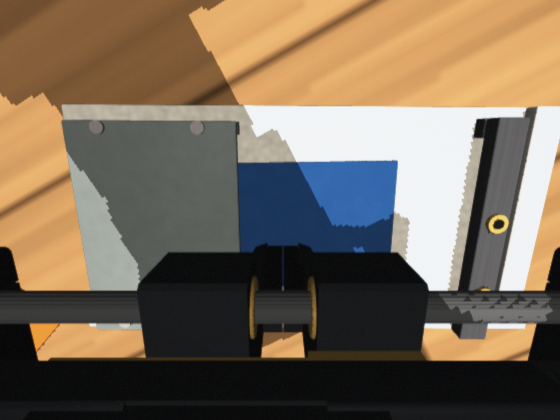

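The fingers are over the plate and clear of the cover edge at column 240. I'll descend gently.

```bash
python3 -m inch '[[[0,0,0.004],[0,0,0]],[[0,0,0.009],[0,0,0]],[[0,0,0.012],[0,0,0]],[[0,0,0.0135],[0,0,0]],[[0,0,0.0145],[0,0,0]],[[0,0,0.0155],[0,0,0]],[[0,0,0.0163],[0,0,0]],[[0,0,0.0163],[0,0,0]]]' 0; python3 -c "
from h import *
where()"
```

```text
time: 3.42
tool_pos: [515.0, 87.7, 14.9]
tool_rot: [0.238, 0.971, -0.0, 0.001]
contact_force: [0.2, 0.2, -0.1]
opening: 0.009
t 3.4167 jig 0.58 -19.6 z 14.93 Fjig 0.1 0.2 -0.1 yaw err 0.05
```

```bash
python3 -m inch '[[[0,0,0.0005],[0,0,0]],[[0,0,0.001],[0,0,0]],[[0,0,0.001],[0,0,0]]]' 0; python3 -c "
from h import *
where()"
```

```text
time: 3.67
tool_pos: [515.0, 87.7, 13.9]
tool_rot: [0.238, 0.971, -0.0, 0.001]
contact_force: [0.1, 0.2, 0.5]
opening: 0.002
t 3.6667 jig 0.59 -19.62 z 13.91 Fjig 0.0 0.3 0.5 yaw err 0.05
```

```bash
python3 -m inch '[[[0,0,0.0004],[0,0,0]],[[0,0,0.0008],[0,0,0]],[[0,0,0.0008],[0,0,0]]]' 0; python3 -c "
from h import *
where()"
```

```text
time: 3.92
tool_pos: [514.9, 87.7, 13.0]
tool_rot: [0.238, 0.971, -0.0, 0.001]
contact_force: [0.7, 0.6, 0.3]
opening: 0.002
t 3.9167 jig 0.55 -19.63 z 13.02 Fjig 0.4 0.8 0.3 yaw err 0.04
```

```bash
python3 -m inch '[[[0,0,0.0004],[0,0,0]],[[0,0,0.0008],[0,0,0]],[[0,0,0.0008],[0,0,0]]]' 0; python3 -c "
from h import *
where()"
```

```text
time: 4.17
tool_pos: [514.9, 87.7, 12.1]
tool_rot: [0.238, 0.971, -0.0, 0.001]
contact_force: [-0.2, -0.1, -0.1]
opening: 0.007
t 4.1667 jig 0.51 -19.65 z 12.14 Fjig -0.1 -0.1 -0.1 yaw err 0.05
```

Run:
```python
from h import *
im,T,K,s=snap('scene','s3.png'); p=proj([[515,88,15]],T,K)[0]; print(p)
im2=im[130:260,220:380]; cv2.imwrite('pics/s3c.png',cv2.resize(im2,None,fx=4.6,fy=4.6,interpolation=cv2.INTER_CUBIC))
```

```text
[291.78177395 209.08798785]
```

View pics/s3c.png

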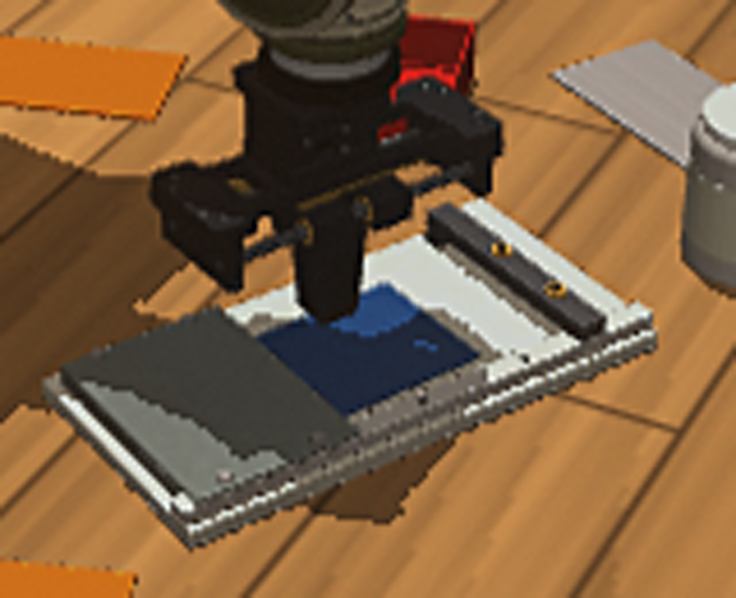

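The scene crop shows the fingertips just about touching the blue plate at (330,318). I'll continue in small steps.

```bash
python3 -m inch '[[[0,0,0.0004],[0,0,0]],[[0,0,0.0008],[0,0,0]],[[0,0,0.0008],[0,0,0]]]' 0; python3 -c "
from h import *
where()"
```

```text
time: 4.47
tool_pos: [514.9, 87.7, 11.3]
tool_rot: [0.238, 0.971, -0.0, 0.001]
contact_force: [-0.6, 0.6, -1.0]
opening: 0.002
t 4.4667 jig 0.48 -19.65 z 11.29 Fjig -0.8 0.3 -1.0 yaw err 0.04
```

```bash
python3 -m inch '[[[0,0,0.0004],[0,0,0]],[[0,0,0.0008],[0,0,0]],[[0,0,0.0008],[0,0,0]]]' 0; python3 -c "
from h import *
where()"
```

```text
time: 4.72
tool_pos: [514.8, 87.7, 10.4]
tool_rot: [0.238, 0.971, -0.0, 0.0]
contact_force: [-0.6, -0.4, -0.1]
opening: 0.006
t 4.7167 jig 0.43 -19.67 z 10.41 Fjig -0.4 -0.6 -0.1 yaw err 0.05
```

Run:
```python
from h import *
im,T,K,s=snap('wrist','w4.png'); print(proj([s['tool_pos']],T,K))
c=cv2.convertScaleAbs(im[150:370,200:370],alpha=2.2,beta=15); cv2.imwrite('pics/w4c.png',cv2.resize(c,None,fx=2.7,fy=2.7,interpolation=cv2.INTER_CUBIC))
```

```text
[[281.82467651 236.5679774 ]]
```

View pics/w4c.png

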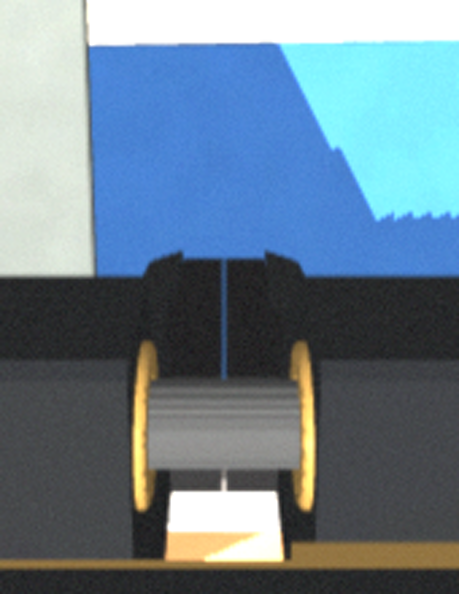

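Run:
```python
from h import *
im,T,K,s=snap('scene','s4.png')
im2=im[165:225,260:340]; cv2.imwrite('pics/s4c.png',cv2.resize(cv2.convertScaleAbs(im2,alpha=2,beta=10),None,fx=9,fy=9,interpolation=cv2.INTER_CUBIC))
```

```text
(no output)
```

View pics/s4c.png

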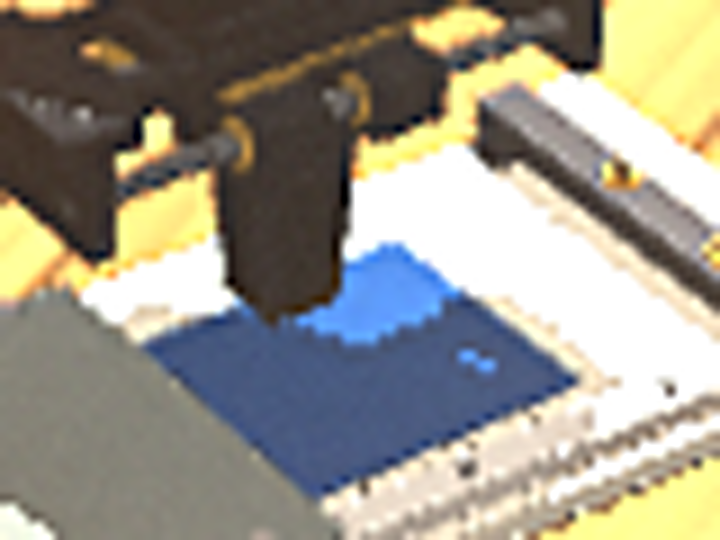

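Run:
```python
from h import *
T,K=cam('scene')
for z in (10,15,20,25,30): print(z,ray('',[[290.2,200.8]],T,K,z))
s=arm.sense();M=R.from_quat(s['tool_rot']).as_matrix()
for a in(-9,9):
  for b in (-15,15): print(a,b,[proj([s['tool_pos']+M@[a,b,c]],T,K)[0].round(1).tolist() for c in (0,-10)])
```

```text
10 [[490.84015193 125.23099989]]
15 [[494.06006099 119.04200928]]
20 [[497.27997006 112.85301867]]
25 [[500.49987912 106.66402806]]
30 [[503.71978818 100.47503745]]
-9 -15 [[288.9, 214.2], [288.9, 211.1]]
-9 15 [[298.3, 210.3], [298.4, 207.2]]
9 -15 [[285.0, 210.8], [285.0, 207.7]]
9 15 [[294.4, 206.9], [294.4, 203.9]]
```

Run:
```python
from h import *
T,K=cam('scene'); d=np.load('jig.npz');th=d['th'];y=np.array([np.cos(th),np.sin(th)]);x=np.array([y[1],-y[0]])
im=cv2.imread('pics/s4.png').copy()
J=lambda a,b,z: proj([np.r_[d['O']+a*x+b*y,z]],T,K)[0]
for p in [(80,160,12),(80,-160,12),(-80,160,12),(-80,-160,12),(75,-47,26),(-75,-47,26),(44,56,15),(-45,57,15),(-10,114,37),(40,114,37)]:
    q=J(*p); print(p,q.round(1)); cv2.circle(im,(int(q[0]*16),int(q[1]*16)),24,(0,255,0),-1,cv2.LINE_AA,4)
q=proj([arm.sense()['tool_pos']],T,K)[0]; cv2.circle(im,(int(q[0]*16),int(q[1]*16)),24,(0,0,255),-1,cv2.LINE_AA,4)
cv2.imwrite('pics/s4d.png',cv2.resize(cv2.convertScaleAbs(im[140:260,220:380],alpha=1.6,beta=10),None,fx=5,fy=5,interpolation=cv2.INTER_CUBIC)[:600])
```

```text
(80, 160, 12) [364.1 202. ]
(80, -160, 12) [262.7 246.1]
(-80, 160, 12) [326.9 175.2]
(-80, -160, 12) [229.9 213. ]
(75, -47, 26) [299.9 224. ]
(-75, -47, 26) [267.2 195.4]
(44, 56, 15) [324.9 207.6]
(-45, 57, 15) [305.1 191.6]
(-10, 114, 37) [329.9 184.2]
(40, 114, 37) [341.6 192.8]
```

View pics/s4d.png

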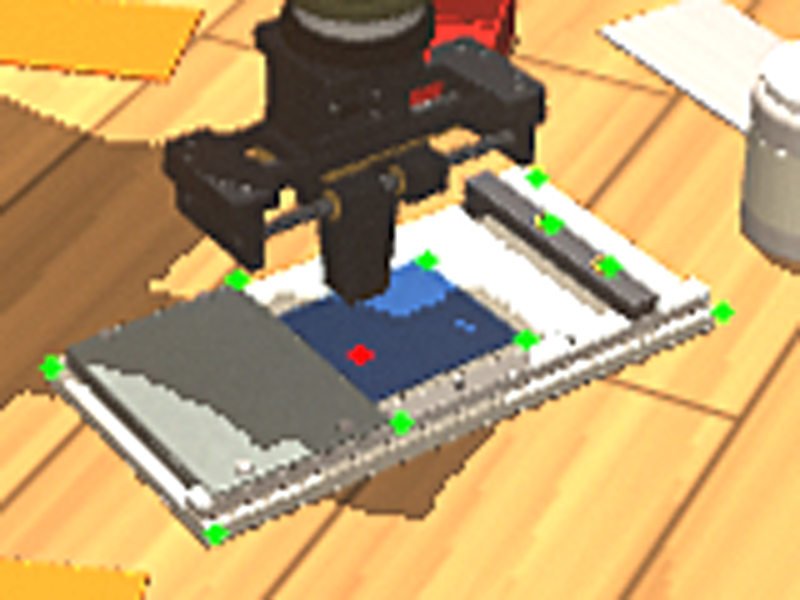

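The projected jig points land correctly in the scene picture, but the fingertips appear about 38 mm above the reported TCP (red dot) and there is no contact force. Both the scene and wrist views agree on this, so the real fingertips end short of the TCP. That leaves the wide gripper body little room over the bridge. I'll raise and turn 90° so the wide body lies across the jig, then descend under force control.

```bash
python3 -c "
from cell import arm
print(arm.sense()['joint_positions'].round(2))"; python3 -m inch '[[[0,0,-0.008],[0,0,3]],[[0,0,-0.015],[0,0,9]],[[0,0,-0.015],[0,0,16]],[[0,0,-0.015],[0,0,23]],[[0,0,-0.015],[0,0,30]],[[0,0,-0.015],[0,0,37]],[[0,0,-0.015],[0,0,44]],[[0,0,-0.015],[0,0,51]],[[0,0,-0.015],[0,0,58]],[[0,0,-0.015],[0,0,65]],[[0,0,-0.015],[0,0,72]],[[0,0,-0.015],[0,0,79]],[[0,0,-0.015],[0,0,85]],[[0,0,-0.015],[0,0,89]],[[0,0,-0.015],[0,0,90]],[[0,0,-0.015],[0,0,90]]]' 0; python3 -c "
from h import *
where();snap('wrist','w5.png');snap('scene','s5.png')
im=cv2.imread('pics/s5.png');cv2.imwrite('pics/s5c.png',cv2.resize(cv2.convertScaleAbs(im[140:260,220:380],alpha=1.6,beta=10),None,fx=5,fy=5,interpolation=cv2.INTER_CUBIC))"
```

```text
[-0.06  0.54  1.72 -0.    0.89 -1.15]
time: 6.15
tool_pos: [514.8, 87.7, 25.5]
tool_rot: [0.855, 0.519, 0.0, 0.001]
contact_force: [0.7, -0.4, -0.6]
opening: 0.005
t 6.15 jig 0.46 -19.65 z 25.5 Fjig 0.9 -0.1 -0.6 yaw err -89.9
```

View pics/w5.png

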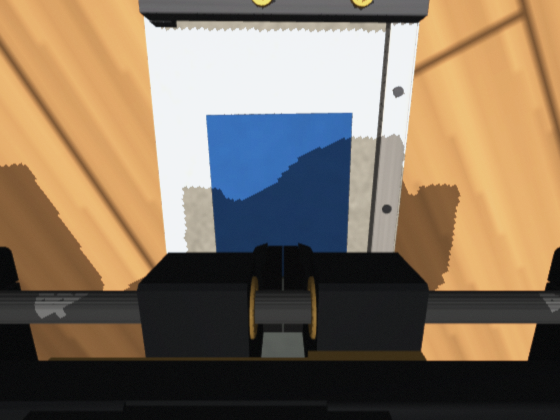

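View pics/s5c.png

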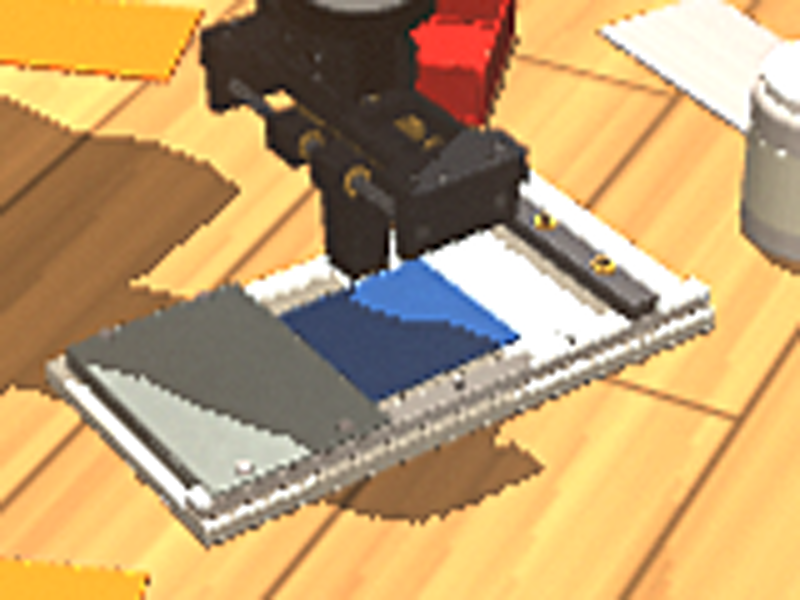

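The turn is done and the plate is untouched. The gripper is clear of the bridge. I'll descend most of the estimated gap, then check.

```bash
python3 -m inch '[[[0,0,0.003],[0,0,0]],[[0,0,0.007],[0,0,0]],[[0,0,0.011],[0,0,0]],[[0,0,0.014],[0,0,0]],[[0,0,0.017],[0,0,0]],[[0,0,0.018],[0,0,0]],[[0,0,0.018],[0,0,0]]]' 0; python3 -c "
from h import *
where();snap('scene','s6.png')
im=cv2.imread('pics/s6.png');cv2.imwrite('pics/s6c.png',cv2.resize(cv2.convertScaleAbs(im[140:260,220:380],alpha=1.6,beta=10),None,fx=5,fy=5,interpolation=cv2.INTER_CUBIC))"
```

```text
time: 6.83
tool_pos: [514.7, 87.7, 7.2]
tool_rot: [0.854, 0.52, -0.0, 0.0]
contact_force: [-0.1, 0.2, -0.4]
opening: 0.004
t 6.8333 jig 0.34 -19.74 z 7.15 Fjig -0.1 0.2 -0.4 yaw err -89.84
```

View pics/s6c.png

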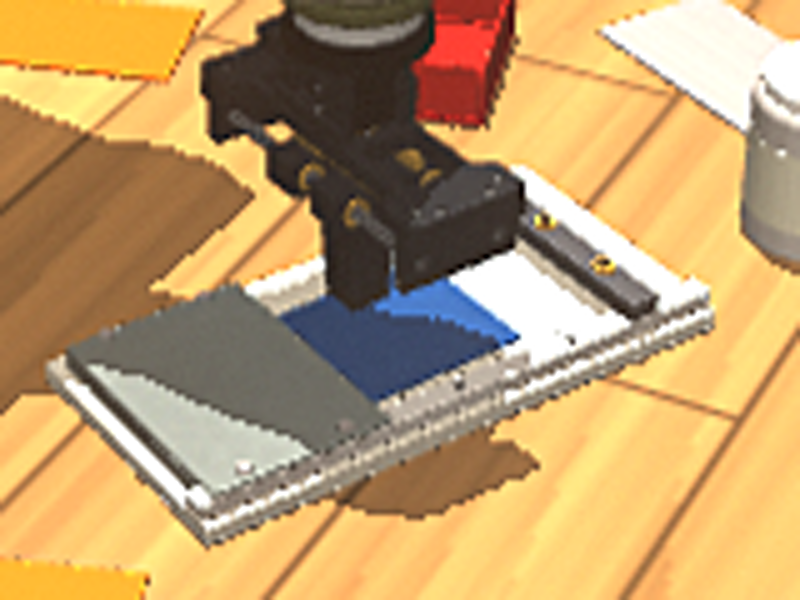

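There is still a visible gap of about 30 mm, consistent with the short-tip estimate. I'll continue 20 mm.

```bash
python3 -m inch '[[[0,0,0.003],[0,0,0]],[[0,0,0.007],[0,0,0]],[[0,0,0.011],[0,0,0]],[[0,0,0.015],[0,0,0]],[[0,0,0.018],[0,0,0]],[[0,0,0.02],[0,0,0]],[[0,0,0.02],[0,0,0]]]' 0; python3 -c "
from h import *
where();snap('scene','s7.png')
im=cv2.imread('pics/s7.png');cv2.imwrite('pics/s7c.png',cv2.resize(cv2.convertScaleAbs(im[140:260,220:380],alpha=1.6,beta=10),None,fx=5,fy=5,interpolation=cv2.INTER_CUBIC))"
```

```text
time: 7.47
tool_pos: [514.6, 87.7, -13.1]
tool_rot: [0.854, 0.52, -0.0, 0.0]
contact_force: [0.3, 0.4, 0.1]
opening: 0.006
t 7.4667 jig 0.22 -19.8 z -13.14 Fjig 0.1 0.5 0.1 yaw err -89.84
```

View pics/s7c.png

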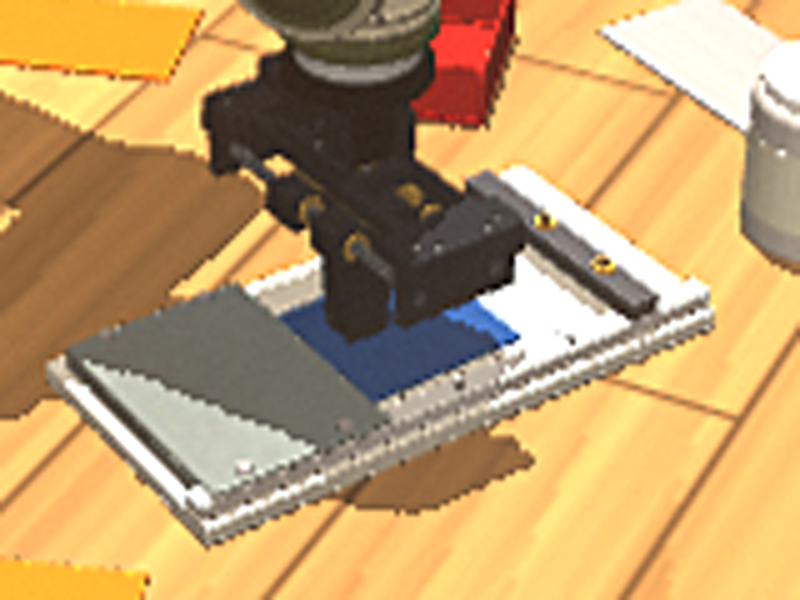

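```bash
python3 -m inch '[[[0,0,0.002],[0,0,0]],[[0,0,0.004],[0,0,0]],[[0,0,0.006],[0,0,0]],[[0,0,0.007],[0,0,0]],[[0,0,0.007],[0,0,0]]]' 0; python3 -c "
from h import *
where()"
```

```text
time: 7.93
tool_pos: [514.6, 87.6, -20.1]
tool_rot: [0.854, 0.52, -0.0, 0.0]
contact_force: [-0.4, 0.4, -0.9]
opening: 0.003
t 7.9333 jig 0.25 -19.82 z -20.1 Fjig -0.6 0.2 -0.9 yaw err -89.84
```

```bash
python3 -m inch '[[[0,0,0.0007],[0,0,0]],[[0,0,0.0015],[0,0,0]],[[0,0,0.002],[0,0,0]],[[0,0,0.002],[0,0,0]]]' 0; python3 -c "
from h import *
where();snap('scene','s8.png')
im=cv2.imread('pics/s8.png');cv2.imwrite('pics/s8c.png',cv2.resize(cv2.convertScaleAbs(im[140:260,220:380],alpha=1.6,beta=10),None,fx=5,fy=5,interpolation=cv2.INTER_CUBIC))"
```

```text
time: 8.27
tool_pos: [514.5, 87.7, -22.2]
tool_rot: [0.854, 0.52, -0.0, 0.0]
contact_force: [-0.5, -0.8, 0.1]
opening: 0.002
t 8.2667 jig 0.21 -19.82 z -22.17 Fjig -0.1 -0.9 0.1 yaw err -89.84
```

View pics/s8c.png

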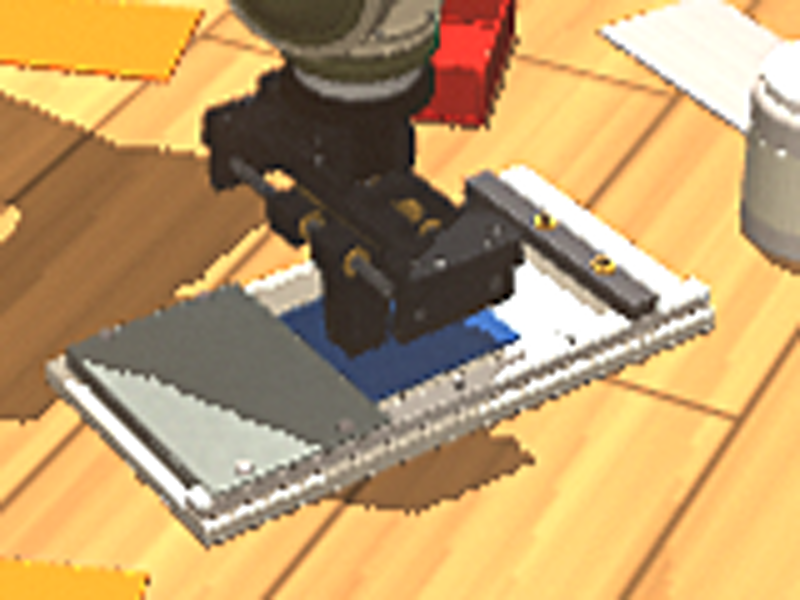

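```bash
python3 -m inch '[[[0,0,0.0007],[0,0,0]],[[0,0,0.0014],[0,0,0]],[[0,0,0.002],[0,0,0]],[[0,0,0.002],[0,0,0]]]' 0; python3 -c "
from h import *
where()"
```

```text
time: 8.65
tool_pos: [515.0, 87.7, -23.0]
tool_rot: [0.854, 0.52, 0.0, 0.001]
contact_force: [-3.8, 0.1, 13.5]
opening: 0.009
t 8.65 jig 0.64 -19.59 z -22.98 Fjig -3.4 -1.7 13.5 yaw err -89.83
```

Contact at reported z=−23, so the fingertips end about 38 mm above the nominal TCP. Force is 13.5 N and stiffness about 12 N/mm. I'll slide, with tool x = jig +y and tool y = jig +x.

```bash
python3 -m inch '[[[0.001,0,0.001],[0,0,0]],[[0.003,0,0.001],[0,0,0]],[[0.006,0.001,0.001],[0,0,0]],[[0.009,0.002,0.001],[0,0,0]],[[0.012,0.002,0.001],[0,0,0]],[[0.014,0.003,0.001],[0,0,0]],[[0.015,0.003,0.001],[0,0,0]],[[0.015,0.003,0.001],[0,0,0]]]' 0
python3 - <<'E'
from h import *
where();im,T,K,s=snap('wrist','w9.png')
E
```

```text
time: 9.32
tool_pos: [525.6, 99.5, -23.0]
tool_rot: [0.854, 0.52, 0.001, 0.001]
contact_force: [-0.4, 0.2, 8.0]
opening: 0.005
t 9.3167 jig 4.5 -4.22 z -23.0 Fjig -0.4 0.0 8.0 yaw err -89.82
```

View pics/w9.png

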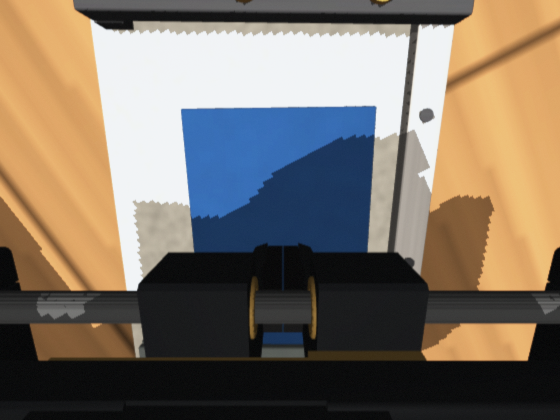

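```bash
cat >> h.py <<'E'
def plate(fn,ymin,ymax=104):
    im=cv2.imread('pics/'+fn+'.png'); q=np.load('pics/'+fn+'.npz'); T,K=q['T'],q['K']
    d=np.load('jig.npz'); y=np.array([np.cos(d['th']),np.sin(d['th'])]);x=np.array([y[1],-y[0]])
    h=cv2.cvtColor(im,cv2.COLOR_BGR2HSV); m=cv2.inRange(h,(100,120,40),(125,255,255))
    m=cv2.morphologyEx(m,cv2.MORPH_OPEN,np.ones((3,3)))
    b=max(cv2.findContours(m,0,1)[0],key=cv2.contourArea)[:,0]; w=ray('',b,T,K,15)-d['O']; j=np.c_[w@x,w@y]
    j=j[j[:,1]>ymin]; yf=j[:,1].max(); xl,xh=j[:,0].min(),j[:,0].max()
    print('extent',j.min(0).round(1),j.max(0).round(1))
    for nm,s,ax in(('front',(j[:,1]>yf-5)&(j[:,0]>xl+6)&(j[:,0]<xh-6),0),('L',(j[:,0]<xl+5)&(j[:,1]<min(yf-5,ymax)),1),('R',(j[:,0]>xh-5)&(j[:,1]<min(yf-5,ymax)),1)):
        if s.sum()<5: print(nm,'few');continue
        p=np.polyfit(j[s,ax],j[s,1-ax],1); print(nm,s.sum(),'deg',np.degrees(np.arctan(p[0])).round(2),'at',j[s].mean(0).round(2))
E
python3 -c "
from h import *
plate('w9',20); plate('w5',20)"
```

```text
extent [-42.4  20. ] [47.4 72.7]
front 169 deg 0.9 at [ 2.57 72.09]
L 100 deg -0.82 at [-41.83  44.46]
R 99 deg -0.75 at [46.92 44.42]
extent [-46.3  20.4] [43.  57.3]
front 126 deg 0.95 at [-1.42 56.45]
L 52 deg -1.13 at [-45.85  36.31]
R 52 deg -0.7 at [42.55 36.42]
```

The plate follows the fingertip without slip (+15.6 mm y, +4 mm x). About 63 mm in y and 12.5 mm in x remain.

```bash
python3 -m inch '[[[0.001,0,0.0012],[0,0,0]],[[0.004,0.001,0.0012],[0,0,0]],[[0.008,0.002,0.0012],[0,0,0]],[[0.012,0.003,0.0012],[0,0,0]],[[0.016,0.003,0.0012],[0,0,0]],[[0.02,0.004,0.0012],[0,0,0]],[[0.024,0.005,0.0012],[0,0,0]],[[0.028,0.006,0.0012],[0,0,0]],[[0.032,0.007,0.0012],[0,0,0]],[[0.036,0.008,0.0012],[0,0,0]],[[0.04,0.009,0.0012],[0,0,0]],[[0.043,0.009,0.0012],[0,0,0]],[[0.045,0.009,0.0012],[0,0,0]],[[0.045,0.009,0.0012],[0,0,0]]]' 0
python3 - <<'E'
from h import *
where();im,T,K,s=snap('wrist','w10.png');plate('w10',60,100)
E
```

```text
time: 10.53
tool_pos: [555.4, 135.4, -23.0]
tool_rot: [0.854, 0.52, 0.002, 0.002]
contact_force: [-0.8, 0.1, 7.1]
opening: 0.005
t 10.5333 jig 14.36 41.43 z -22.97 Fjig -0.8 -0.2 7.1 yaw err -89.81
extent [-31.9  60.4] [ 57.5 104.2]
front 164 deg -0.35 at [ 12.59 103.63]
L 79 deg -0.45 at [-31.57  80.18]
R 78 deg -0.37 at [57.16 80.08]
```

View pics/w10.png

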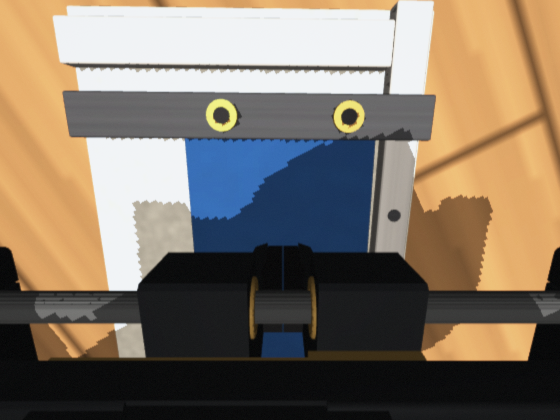

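The front is under the bridge. The fence edge is about 2 mm away and yaw is +0.4°. I'll press against the fence with some overdrive.

```bash
python3 -m inch '[[[0,0.001,0.0014],[0,0,0]],[[0,0.002,0.0014],[0,0,0]],[[0,0.003,0.0014],[0,0,0]],[[0,0.004,0.0014],[0,0,0]],[[0,0.0045,0.0014],[0,0,0]],[[0,0.005,0.0014],[0,0,0]],[[0,0.005,0.0014],[0,0,0]]]' 0
python3 - <<'E'
from h import *
where();im,T,K,s=snap('wrist','w11.png');plate('w11',60,100)
E
```

```text
time: 11.17
tool_pos: [559.9, 133.8, -23.0]
tool_rot: [0.854, 0.52, 0.003, 0.002]
contact_force: [-6.3, 2.7, 14.4]
opening: 0.004
t 11.1667 jig 19.06 42.1 z -22.99 Fjig -6.8 -0.5 14.4 yaw err -89.81
extent [-30.2  60. ] [ 59.6 104. ]
front 165 deg -0.43 at [ 14.69 103.56]
L 78 deg 0.4 at [-29.84  80.05]
R 78 deg 0.36 at [59.24 79.69]
```

The plate is against the fence (Fx −6.8 N, edge reads about 60). Now I'll slide along the fence to the stop with overdrive.

```bash
python3 -m inch '[[[0.001,0.001,0.0013],[0,0,0]],[[0.003,0.001,0.0013],[0,0,0]],[[0.006,0.001,0.0013],[0,0,0]],[[0.009,0.001,0.0013],[0,0,0]],[[0.012,0.001,0.0013],[0,0,0]],[[0.015,0.001,0.0013],[0,0,0]],[[0.017,0.001,0.0013],[0,0,0]],[[0.019,0.001,0.0013],[0,0,0]],[[0.021,0.001,0.0013],[0,0,0]],[[0.022,0.001,0.0013],[0,0,0]],[[0.022,0.001,0.0013],[0,0,0]]]' 0
python3 - <<'E'
from h import *
where();im,T,K,s=snap('wrist','w12.png');plate('w12',80,100)
cv2.imwrite('pics/w12c.png',cv2.resize(cv2.convertScaleAbs(im[30:250,120:440],alpha=1.2),None,fx=2.5,fy=2.5,interpolation=cv2.INTER_CUBIC))
E
```

```text
time: 12.13
tool_pos: [571.7, 152.5, -23.0]
tool_rot: [0.854, 0.52, 0.003, 0.003]
contact_force: [-1.9, -4.2, 9.9]
opening: 0.005
t 12.1333 jig 20.89 64.11 z -22.96 Fjig 0.3 -4.6 9.9 yaw err -89.79
extent [-30.   80.4] [ 59.6 100.6]
front 157 deg -0.45 at [ 14.86 100.39]
L 30 deg 0.23 at [-29.74  87.97]
R 30 deg 0.34 at [59.26 88.04]
```

View pics/w12c.png

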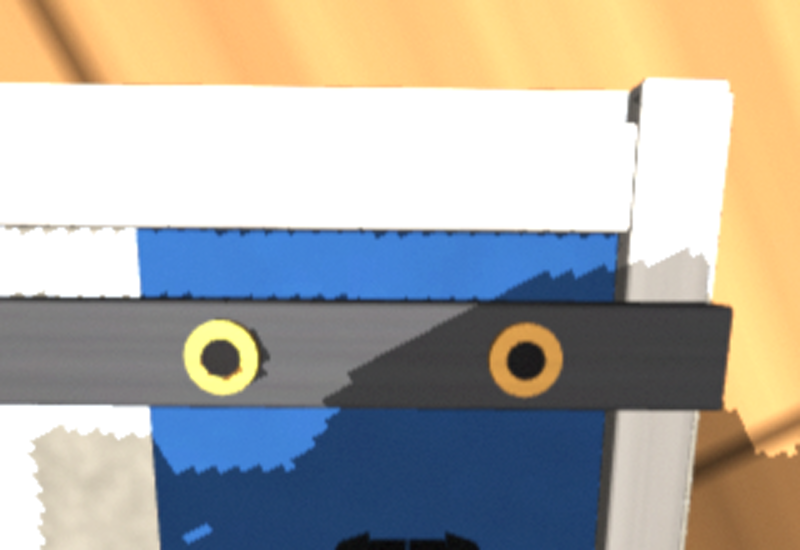

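The plate's end meets the stop right across (Fy −4.6 N). One last diagonal nudge into the corner, then I'll lift straight up.

```bash
python3 -m inch '[[[0.0005,0.001,0.0013],[0,0,0]],[[0.001,0.002,0.0013],[0,0,0]],[[0.001,0.003,0.0013],[0,0,0]],[[0.0015,0.004,0.0013],[0,0,0]],[[0.002,0.004,0.0013],[0,0,0]],[[0.002,0.004,0.0013],[0,0,0]]]' 0; python3 -c "
from h import *
where()"
python3 -m inch '[[[0,0,-0.002],[0,0,0]],[[0,0,-0.006],[0,0,0]],[[0,0,-0.015],[0,0,0]],[[0,0,-0.03],[0,0,0]],[[0,0,-0.05],[0,0,0]],[[0,0,-0.075],[0,0,0]],[[-0.005,0,-0.1],[0,0,0]],[[-0.02,0,-0.12],[0,0,0]],[[-0.04,0,-0.135],[0,0,0]],[[-0.06,0,-0.14],[0,0,0]],[[-0.075,0,-0.14],[0,0,0]],[[-0.08,0,-0.14],[0,0,0]],[[-0.08,0,-0.14],[0,0,0]],[[-0.08,0,-0.14],[0,0,0]]]' 0
python3 - <<'E'
from h import *
where();im,T,K,s=snap('wrist','w13.png');plate('w13',0,100)
cv2.imwrite('pics/w13c.png',cv2.resize(cv2.convertScaleAbs(im[0:260,130:430],alpha=1.1),None,fx=2.3,fy=2.3,interpolation=cv2.INTER_CUBIC))
E
```

```text
time: 12.68
tool_pos: [576.1, 152.4, -23.0]
tool_rot: [0.854, 0.52, 0.003, 0.003]
contact_force: [-6.6, -0.9, 12.8]
opening: 0.006
t 12.6833 jig 24.84 66.05 z -22.97 Fjig -5.5 -3.9 12.8 yaw err -89.77
time: 13.85
tool_pos: [538.4, 81.8, 116.9]
tool_rot: [0.854, 0.52, 0.003, 0.002]
contact_force: [0.3, -0.1, 1.1]
opening: 0.006
t 13.85 jig 24.1 -13.93 z 116.92 Fjig 0.3 0.0 1.1 yaw err -89.79
extent [-30.1   0.8] [ 59.6 106.3]
front 89 deg -0.54 at [ 14.68 105.79]
L 113 deg 0.32 at [-29.46  51.71]
R 112 deg 0.41 at [58.98 51.57]
```

View pics/w13c.png

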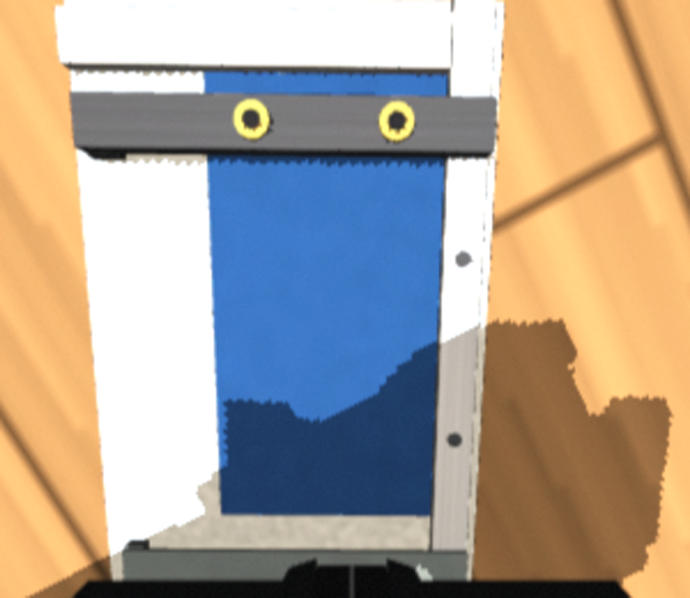

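The plate sits under the bridge against the stop, its long edge along the fence and its rear clear of the mouth. I'll check the fence line closely.

Run:
```python
from h import *
im=cv2.imread('pics/w13.png'); q=np.load('pics/w13.npz'); d=np.load('jig.npz'); y=np.array([np.cos(d['th']),np.sin(d['th'])]);x=np.array([y[1],-y[0]])
c=im[25:235,290:350]; cv2.imwrite('pics/w13d.png',cv2.resize(np.hstack([c[:75],c[75:150],c[135:210]]),None,fx=4.4,fy=7.5,interpolation=cv2.INTER_NEAREST))
J=lambda p,z:[((v:=ray('',p,q['T'],q['K'],z)[0]-d['O'])@x).round(1),(v@y).round(1)]
hs=cv2.cvtColor(im,cv2.COLOR_BGR2HSV)
for r in (75,100,130,160,190,215):
    row=hs[r]; b=np.where((row[:,0]>100)&(row[:,0]<125)&(row[:,1]>120))[0]; e=b[(b>200)&(b<345)].max()
    seg=hs[r,e+1:e+12,2]; print(r,'blue edge col',e,J([[e+.5,r]],15),'V after',seg.tolist())
col=hs[:,270]; b=np.where((col[:,0]>100)&(col[:,0]<125)&(col[:,1]>120))[0]; print('y ends',b.min(),J([[270,b.min()-.5]],15),b.max(),J([[270,b.max()+.5]],15))
```

```text
75 blue edge col 322 [np.float64(59.7), np.float64(100.1)] V after [97, 187, 243, 246, 246, 246, 246, 246, 246, 246, 246]
100 blue edge col 321 [np.float64(59.5), np.float64(79.5)] V after [99, 191, 243, 246, 246, 246, 246, 246, 246, 246, 246]
130 blue edge col 320 [np.float64(59.5), np.float64(53.6)] V after [127, 237, 245, 246, 246, 246, 246, 246, 246, 246, 246]
160 blue edge col 319 [np.float64(59.5), np.float64(26.5)] V after [75, 162, 179, 181, 177, 176, 176, 177, 177, 180, 179]
190 blue edge col 317 [np.float64(58.6), np.float64(-2.0)] V after [66, 80, 165, 181, 180, 169, 124, 68, 59, 57, 57]
215 blue edge col 316 [np.float64(58.4), np.float64(-26.8)] V after [70, 82, 164, 178, 178, 172, 177, 177, 177, 179, 180]
y ends 32 [np.float64(14.0), np.float64(133.9)] 222 [np.float64(12.8), np.float64(-34.6)]
```

View pics/w13d.png

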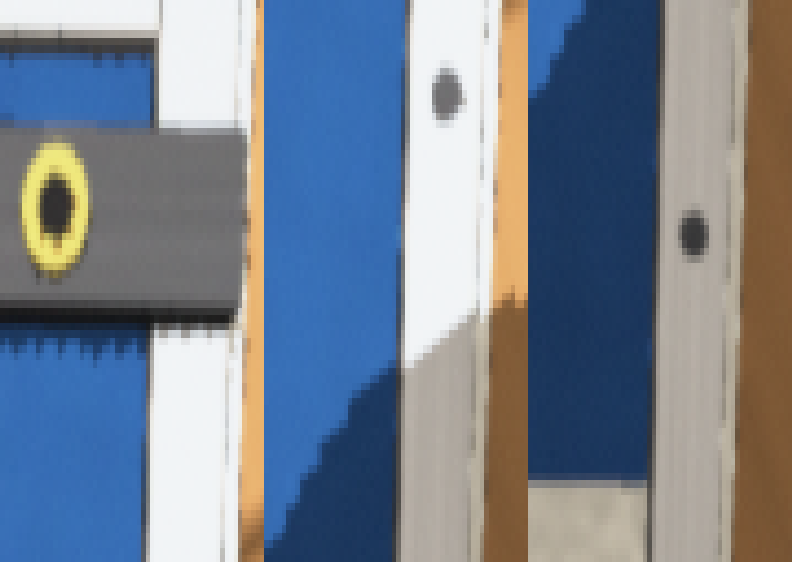

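Run:
```python
from h import *
im,T,K,s=snap('top','t14.png'); a=cv2.imread('pics/top0.png'); d=cv2.absdiff(a,im).max(2)
cv2.imwrite('pics/t14d.png',np.vstack([im[:300]]));print(s['time'],s['contact_force'].round(1))
```

```text
13.9 [0.  0.5 0.6]
```

View pics/t14d.png

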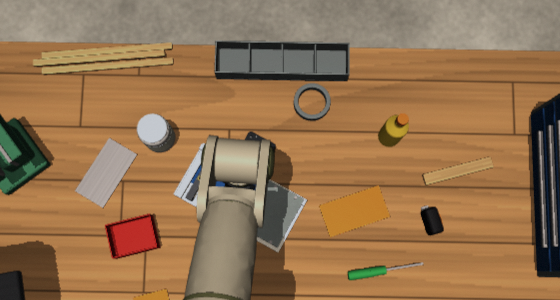

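The fence sliver is an even ~1 px along the whole edge with no white board showing, and the plate's ends read y=133.9 and −34.6 (home: 135, −35). Nothing else has moved in the top view, and the robot is clear. Handing in.

```bash
python3 -c "
from cell import arm
print(arm.job_done())"
```

```text
the job is handed in; nothing more can be done
None
```

The plate is home: I pressed it with shut fingers, slid it out from under the cover and along the fence under the bridge to the stop, then lifted off. The push used about 7–14 N. The job was handed in at about 14 s.

**Last checks**
- **Stop:** the plate's ends measure y = 133.9 and −34.6 mm, against 135 and −35 at home, which is within measuring error. No gap showed along the stop.
- **Fence:** the long edge measures x = 58.4 to 59.7 mm against 60. It reads 0.3–0.4° off my jig axes. The fence itself read about 0.2° off in the same sense, and only an even 1-pixel shadow line showed between plate and fence, so I take it as flush.
- **Surroundings:** the loose things looked unmoved in the top view, except that the arm hid part of the lower area. The contact force was near zero after lifting.

**What disagreed:** the fingertips ended about 38 mm short of the stated tool point. I felt no contact at the expected height and the scene and wrist views confirmed the gap. I turned the gripper 90° to keep its body clear of the bridge and came down by force instead.

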